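Balance a culture dish on the domed inspection stand

TASK

Use the forked lifter to take the culture dish with the red medium off its flat-topped stand and lower it gently onto the blue domed head of the inspection stand, so that it is left balanced there on its own, practically level, free to be rocked and turned. Carry the dish only on the lifter, never with the gripper fingers, and put the lifter back down flat on the table afterwards. Leave the yellow dish, the gauze roll, the white-capped vial and the blue-capped dropper bottle where they are.

Things in the scene. Friction and masses are not known exactly. Their poses are not given: they have to be found in the camera images.
- lifter: forked plate lifter, 120 g. Origin: underside, below the grip; z up, x along the prongs. Upright green grip block: x -15..15, y -9..9, z 4..64 mm. Steel blade 4 mm thick, 72 mm wide, x -20..105: solid web to x = 30, then two prongs 12 mm wide, centred at y = 30 and -30 (48 mm slot, open in front). Stop lugs 8 mm high on the blade at x 26.5..30.5. Starts flat on the table at the right
- lifter_seat (a point): the place on the lifter for the middle of a dish's underside: blade top, 79 mm ahead of the grip's middle; axes as the lifter's
- dish_red: closed round culture dish with red medium, 90 mm diameter (too wide for the gripper), 15 mm high, 60 g, clear with a red disc inside. Origin: centre of its underside, z up. Starts centred within 3 mm on one of the two flat-topped stands
- dish_amber: the same dish with yellow medium, on the other flat-topped stand; to be left there. Origin: centre of its underside
- stand_a: fixed steel stand with a flat white top disc of 36 mm diameter at 60 mm height (disc 8 mm thick, on an 18 mm stem); round foot of 64 mm diameter, 9 mm high. Origin: centre of the foot, on the table. Carries one of the dishes
- stand_b: a second stand, the same as stand_a; carries the other dish
- dome_stand: fixed steel stand with a blue domed head: head 36 mm in diameter, from 56 mm height up, its top a spherical cap of 50 mm radius with the highest point at 80 mm; below it a 28 mm collar from 50 mm height and a 22 mm stem; round foot of 64 mm diameter, 9 mm high. Origin: centre of the foot, on the table
- dome_top (a point): highest point of the blue dome
- gauze_roll: white gauze roll standing upright, 43 mm diameter, 60 mm high, in front of stand_a. Origin: centre of its underside
- vial_c: small glass vial with a white cap, 29 mm diameter, 59 mm high, in front of stand_b. Origin: centre of its underside
- stain_blue: white dropper bottle with a blue pointed cap, 37 mm wide, 98 mm high, in front of the domed stand. Origin: centre of its underside
Not all that is in view belongs to the job. What is shaped like the lifter but purple or turquoise is not meant.

How it is judged:
On the way:
1. the red dish is borne by the lifter, its underside at least 85 mm above the table (contact force between dish_red and lifter above 0.1 N and height (world z) of dish_red above 0.085 m), for 0.2 s.
At the end, for the whole second after the job is handed in: the red dish rests on the dome alone, its middle within 15 mm of the dome's top, tilted less than 0.2 rad (11 degrees) and at rest; the lifter lies flat on the table (underside below 12 mm, tilt under 0.1 rad), released (contact force between dish_red and dome_stand above 0.1 N and horizontal distance between dish_red and dome_top below 0.015 m and z of dish_red in the frame of dome_top above -0.006 m and angle between dish_red's own z axis and vertical below 0.2 rad and linear speed of dish_red below 0.03 m/s and angular speed of dish_red below 0.4 rad/s and contact force between dish_red and lifter below 0.05 N and height (world z) of lifter below 0.012 m and angle between lifter's own z axis and vertical below 0.1 rad and linear speed of lifter below 0.02 m/s); the robot touches nothing.
It fails at once if the fingers touch a dish (contact force between the fingers and dish_red above 0.3 N or contact force between the fingers and dish_amber above 0.3 N).
It fails at once if the dish lands on the dome with more than 8 N (contact force between dish_red and dome_stand above 8 N).
It fails at once if the red dish falls or tips over (height (world z) of dish_red below 0.045 m or angle between dish_red's own z axis and vertical above 0.6 rad).
It fails at once if the yellow dish is shifted by more than 15 mm (distance of dish_amber from where it was at the start of the episode above 0.015 m).
It fails at once if the gauze roll, vial or dropper bottle is shifted by more than 20 mm or tipped (distance of any of gauze_roll, vial_c, stain_blue from where it was at the start of the episode above 0.02 m or angle between any of gauze_roll, vial_c, stain_blue's own z axis and vertical above 0.5 rad).
It also fails if it takes over 72 s, if anything falls off the work surface, if the arm or the gripper's body presses on something with over 40 N, if the wrist force passes 120 N, or if a joint passes its speed limit or range.

ROBOT

A 6-joint arm with a two-finger parallel gripper is mounted at the origin on a cart in front of the work surface, level with it; the furniture and walls round the work are solid. World frame = base frame: x ahead of the robot, y to its left, z up, the work surface at z = 0. Lengths are in m, angles in rad, forces in N, time in s.
With the tool pointing down it reaches from about 0.425 to 0.95 m from the base axis. Payload 3.5 kg.
Tool frame: the origin (TCP) lies on the centre line of the jaws, within the pads' length; the fingertips stand 19 mm ahead of it and the grasp point (between the pads) is the TCP; z points along the fingers, y is the line along which they close (so a half turn about z gives the same grasp; the last joint's range is limited). The gripper opens to 85 mm and grips with 20 to 120 N. Pads are 22 mm wide; open, the fingers measure 114 mm over their backs; the gripper's body (76 mm by 85 mm) begins 54 mm behind the grasp point. The pads swing forward as they close: fully open they stand 13 mm farther back than shut.
Start: joints at [1.028, 0.286, 1.577, -0, 1.279, -0.15], TCP at [0.258, 0.624, 0.22] pointing down, gripper open.
Joint ranges: [-2.77, 2.77], [-0.9, 2.22], [0.21, 2.48], [-1.53, 4.67], [0.24, 2.81], [-2.84, 2.84]. Speed limits (rad/s): [2.79, 2.79, 3.14, 3.14, 3.14, 3.14].

INTERFACE

Orientations are given as a unit quaternion [x, y, z, w].
In Python, from plant import ctrl, imaging gives the robot as it stands. The module is installed in compiled form; this text tells all that it offers.
- The arm moves only by the shell command python3 -m handwheel 'ROWS' [OPENING] [FORCE]. ROWS is JSON, one flat list of numbers, 6 for each row, row after row: the shift along the world's x, y, z in units of 150 mm (1.0 is 150 mm), then the turn, a rotation vector about the world's x, y, z in units of 90 degrees (1.0 is 90 degrees). In form: [tx, ty, tz, rx, ry, rz, tx, ty, tz, rx, ry, rz, ...]. A call has 1 to 5 rows; each row shifts and turns the commanded pose from where the row before left it; what a row does not reach is not made up. A row lasts 1/12 s, in which the tool goes at most 41.7 mm and 7.16 degrees, less where a joint would pass 70% of its speed; a pose out of reach is approached as far as the arm can. A call with a number of a shift or a turn outside -1 to 1 is refused whole. A call with a gripper value outside its range is refused whole. OPENING is the opening, from 0 (shut) to 1 (fully open), set as the call begins (- or left out, the last holds). The fingers move at their own pace and stop on an object; FORCE is the grip in N (left out, the last holds). Time passes only in rows, so rows that do not move let the fingers close. It gives the time, the measured TCP pose, the force, the opening and the grip force at its end, in the units of the state.
- ctrl.get_state(): the state, without advancing time (a new reading comes with each control period).
- imaging.read_camera(name): name is "side" or "top" or "wrist"; returns (picture, depth): 384x512x3 uint8, blue, green, red; 384x512 float32, m along the optical axis (not along the pixel's ray), 0 where there is no reading.
- imaging.get_calibration(name): a dict with "fovy" (degrees; the focal length in pixels is half the picture's height over the tangent of half this angle, whatever the lens; pixels are square), "cx", "cy" (the principal point, pixels), "distortion" ([k1, k2, p1, p2, k3] as OpenCV has them; the pictures are not rectified), "R" (3x3) and "t" (3): a world point X has camera coordinates R X + t. Camera axes: x right, y down, z forward; pixel columns grow to the right and rows downward; lengths in m; the calibration is good to about 2 mm. A picture is of the moment at which its call begins: read the wrist's pose just before it. get_calibration takes no time and is no camera call; for the wrist camera it gives the pose at the moment of the call.
- ctrl.sign_off(): hands the job in; it is judged then, once.
The state is a dict: "time": time; "qpos": joint angles; "dq": joint speeds; "joint_efforts": joint torques, N m; "eef_pos": TCP position; "tcp_rot": TCP orientation; "contact_force": force on the tool from outside, world axes, zero at the start; "wrist_torque": the same for the moment, N m; "opening": opening from 0.0 (shut) to 1.0 (fully open); "finger_force": force on a finger pad.
Only numpy, scipy, OpenCV 4.12 (cv2) and the standard library are available. Lean on these libraries where they do the work, as an engineer would, in place of code of your own. Each camera call takes 0.05 s, during which the arm holds its last target. There are 200 camera calls.

## Working session

There is one attempt and no reset: what is moved stays moved. The work goes in short steps, Python scripts to look and compute and a shell command to move; the robot and the scene stay as the last step left them, time stands still between calls to the robot, and variables do not carry over. Pictures are saved under pics/ and viewed, at most 10 in all, crops included, and the job is handed in when it is done.

```bash
mkdir -p pics
cat > h.py <<'E'
import numpy as np,cv2
from plant import ctrl,imaging
def K(c):
    f=192/np.tan(np.radians(c['fovy'])/2); return np.array([[f,0,c['cx']],[0,f,c['cy']],[0,0,1.]])
def shot(n):
    c=imaging.get_calibration(n); p,d=imaging.read_camera(n); return c,p,d
def rays(c,uv):
    uv=np.asarray(uv,float).reshape(-1,1,2); x=cv2.undistortPoints(uv,K(c),np.array(c['distortion'],float)).reshape(-1,2)
    return np.c_[x,np.ones(len(x))]
def onplane(c,uv,z):
    R=np.array(c['R']);t=np.array(c['t']);r=rays(c,uv)@R;o=-R.T@t
    return o+r*((z-o[2])/r[:,2])[:,None]
def cloud(c,d):
    v,u=np.mgrid[:384,:512];r=rays(c,np.c_[u.ravel(),v.ravel()]);R=np.array(c['R']);t=np.array(c['t'])
    return ((r*d.reshape(-1,1)-t)@R).reshape(384,512,3)
E
python3 - <<'E'
from h import *
s=ctrl.get_state();print(s['time'],s['eef_pos'],s['tcp_rot'],s['opening'])
for n in['top','side']:
    c,p,d=shot(n);np.savez(n+'0.npz',p=p,d=d);cv2.imwrite(f'pics/{n}0.png',p)
    print(n,-np.array(c['R']).T@np.array(c['t']),c['fovy'],(d>0).mean())
E
```

```text
0.0 [0.25798331 0.62301248 0.21843107] [ 1.95133536e-01  9.80775972e-01 -1.11010680e-03 -4.05084125e-04] 1.0006256552385646
top [ 0.39365792 -0.07996097  1.38890597] 52.38720888102157 0.99609375
side [0.256817   0.68393499 0.72918328] 54.87060576645102 0.99603271484375
```

View pics/top0.png

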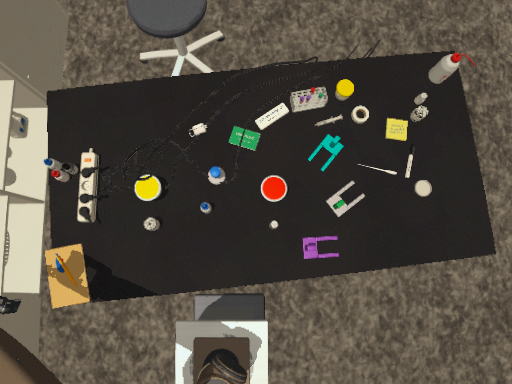

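View pics/side0.png

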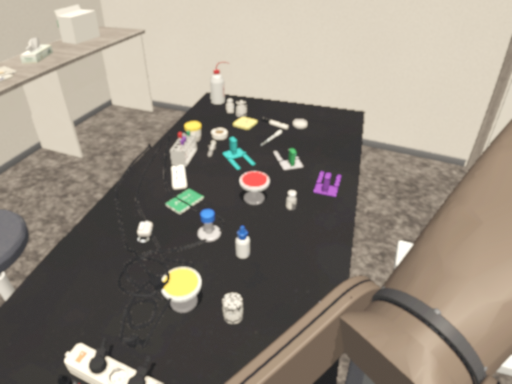

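Top view: the steel lifter with the green grip is at (343,200), with decoys in turquoise (326,152) and purple (320,247). The lifter meant is the grey one with the green grip. The red dish is at (274,188), the yellow dish (148,188), the dome (216,174), the vial (274,224), the dropper bottle (206,208) and the gauze roll (151,224).

```bash
cat > m.py <<'E'
from h import *
z=np.load('top0.npz');p,d=z['p'],z['d'];c=imaging.get_calibration('top')
hsv=cv2.cvtColor(p,cv2.COLOR_BGR2HSV);P=cloud(c,d)
def comp(m,box):
    x0,y0,x1,y1=box;k=np.zeros(m.shape,np.uint8);k[y0:y1,x0:x1]=m[y0:y1,x0:x1];return k
H,S,V=cv2.split(hsv)
def cen(m):
    v,u=np.nonzero(m);return np.array([u.mean(),v.mean()]),len(u)
for nm,m,h in [('red',comp((S>150)&((H<8)|(H>172)),(255,170,295,206)),.065),('amber',comp((S>150)&(H>20)&(H<36),(130,170,166,206)),.065),
  ('dome',comp((S>120)&(H>95)&(H<125)&(V>80),(205,162,228,186)),.072),('stainblue',comp((S>100)&(H>95)&(H<125)&(V>60),(198,198,214,218)),.085),
  ('vial',comp((V>120),(266,216,284,232)),.055),('gauze',comp(V>110,(140,214,164,234)),.055)]:
    u,n=cen(m);q=P[m>0];print(nm,u,n,onplane(c,u,h)[0].round(4),'zmax',np.percentile(q[:,2],[10,50,95]).round(3))
b=(318,172,372,222)
g=comp((S>90)&(H>45)&(H<85)&(V>50),b);u,n=cen(g);print('grip',u,n,onplane(c,u,.06)[0].round(4),np.percentile(P[g>0][:,2],[50,95]))
w=comp((V>90)&(S<60),b);v,uu=np.nonzero(w)
q=onplane(c,np.c_[uu,v],.004)[:,:2];r=cv2.minAreaRect(q.astype(np.float32)*1000);print('blade',len(q),r,cv2.boxPoints(r).round(0).tolist())
cv2.imwrite('pics/crop.png',cv2.resize(p[140:240,190:380],None,fx=4,fy=4,interpolation=cv2.INTER_CUBIC))
E
python3 m.py
```

```text
red [273.59949622 187.69269521] 397 [ 0.6034 -0.1802  0.065 ] zmax [0.071 0.075 0.079]
amber [146.85863874 187.47120419] 382 [0.6059 0.2561 0.065 ] zmax [0.071 0.075 0.08 ]
dome [214.90526316 171.13684211] 95 [0.6607 0.0214 0.072 ] zmax [0.066 0.078 0.082]
stainblue [204.2  205.55] 40 [0.5404 0.0555 0.085 ] zmax [0.074 0.083 0.098]
vial [273.95348837 223.8372093 ] 43 [ 0.4799 -0.1804  0.055 ] zmax [0.036 0.057 0.062]
gauze [150.2238806  223.47761194] 134 [0.4826 0.2431 0.055 ] zmax [-0.002  0.045  0.065]
grip [338.8245614  203.63157895] 57 [ 0.5478 -0.4052  0.06  ] [0.06213492 0.06840359]
blade 411 ((573.6293334960938, -442.356689453125), (74.68121337890625, 127.87689208984375), 36.952205657958984) [[505.0, -414.0], [582.0, -516.0], [642.0, -471.0], [565.0, -369.0]]
```

View pics/crop.png

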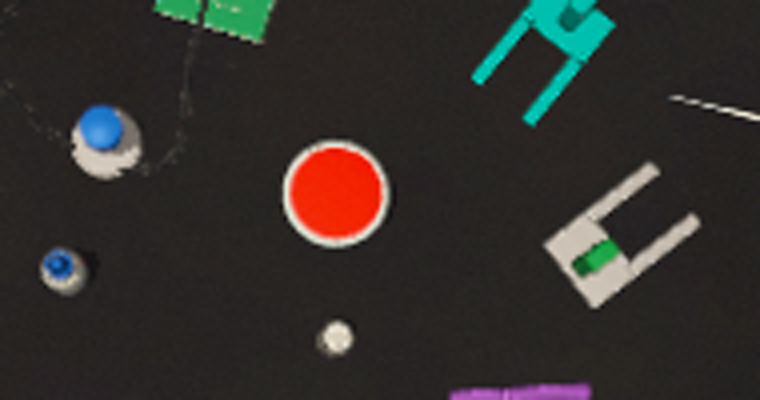

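The crop confirms it: grey blade with green grip, prongs pointing up and right (lifter yaw about -53°, origin about (0.548, -0.407)). Now I move above it.

```bash
python3 -m handwheel '[0.13,-0.22,0,0,0,-0.078,0.13,-0.22,0,0,0,-0.078,0.13,-0.22,0,0,0,-0.078,0.13,-0.22,0,0,0,-0.078,0.13,-0.22,0,0,0,-0.078]' 0.7 >/dev/null
python3 -m handwheel '[0.13,-0.22,0,0,0,-0.078,0.13,-0.22,0,0,0,-0.078,0.13,-0.22,0,0,0,-0.078,0.13,-0.22,0,0,0,-0.078,0.13,-0.22,0,0,0,-0.078]' >/dev/null
python3 -m handwheel '[0.13,-0.22,0,0,0,-0.078,0.13,-0.22,0,0,0,-0.078,0.13,-0.22,0,0,0,-0.078,0.13,-0.22,0,0,0,-0.078,0.13,-0.22,0,0,0,-0.078]'
python3 -m handwheel '[0,-0.23,0,0,0,-0.078,0,-0.23,0,0,0,-0.078,0,-0.23,0,0,0,-0.078,0,-0.23,0,0,0,-0.078,0,-0.23,0,0,0,-0.078]' >/dev/null
python3 -m handwheel '[0,-0.23,0,0,0,-0.078,0,-0.23,0,0,0,-0.078,0,-0.23,0,0,0,-0.078,0,-0.23,0,0,0,-0.078,0,-0.23,0,0,0,-0.078]' >/dev/null
python3 -m handwheel '[0,-0.23,0,0,0,-0.078,0,-0.23,0,0,0,-0.078,0,-0.23,0,0,0,-0.078,0,-0.23,0,0,0,-0.078,0,-0.23,0,0,0,-0.078]' >/dev/null
python3 -m handwheel '[0,0,0,0,0,0,0,0,0,0,0,0]'
python3 - <<'E'
from h import *
from scipy.spatial.transform import Rotation as Ro
s=ctrl.get_state();M=Ro.from_quat(s['tcp_rot']).as_matrix();print(s['eef_pos'],'yaw',np.degrees(np.arctan2(M[1,0],M[0,0])),s['qpos'])
c,p,d=shot('wrist');np.savez('w1.npz',p=p,d=d,**{k:c[k] for k in c});cv2.imwrite('pics/w1.png',p)
E
```

```text
time: 1.35
eef_pos: [0.5511, 0.1268, 0.2194]
tcp_rot: [0.899, 0.437, -0.0, -0.0]
contact_force: [0.8, 0.3, 0.8]
opening: 0.7
finger_force: 0.0
time: 2.77
eef_pos: [0.55, -0.3904, 0.2186]
tcp_rot: [0.894, -0.448, -0.001, -0.0]
contact_force: [-0.4, 0.6, -0.2]
opening: 0.698
finger_force: 0.0
[ 0.55000823 -0.39041786  0.21858716] yaw -53.22420651702981 [-7.67530295e-01  2.87162356e-01  1.57792235e+00  1.93198647e-04
  1.27839566e+00  1.73214770e+00]
```

View pics/w1.png

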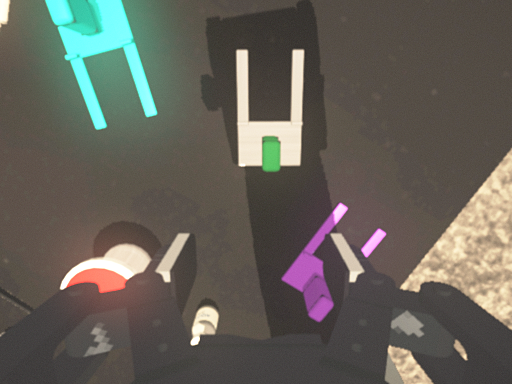

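The wrist view shows the lifter aligned with the tool, with its grip top at about (272,155). Refining its pose from this picture.

Run:
```python
from h import *
z=np.load('w1.npz');p=z['p'];c={k:z[k] for k in('R','t','distortion')};c.update({k:float(z[k]) for k in('fovy','cx','cy')})
H,S,V=cv2.split(cv2.cvtColor(p,cv2.COLOR_BGR2HSV));k=np.zeros(S.shape,bool);k[30:185,225:318]=1
g=k&(S>90)&(H>45)&(H<85)&(V>50);w=k&(V>130)&(S<60)
P=cloud(c,z['d'])
def rect(m,h):
    v,u=np.nonzero(m);q=onplane(c,np.c_[u,v],h)[:,:2]*1000;return cv2.minAreaRect(q.astype(np.float32)),q
r,q=rect(w|(g&(np.arange(384)[:,None]>0)&0),.004)
print('blade',r,'z',np.median(P[w][:,2]),cv2.boxPoints(r).round(1).tolist())
t=g&(P[...,2]>.056);r2,_=rect(t,.064);print('griptop',r2,t.sum(),np.median(P[t],0))
b=cv2.boxPoints(r)
e=max([(b[(i+1)%4]-b[i]) for i in range(4)],key=lambda e:np.hypot(*e)*(e[0]>0));e/=np.hypot(*e);print('yaw',np.degrees(np.arctan2(e[1],e[0])),'origin',np.array(r[0])-42.5*e,'grip',r2[0])
```

```text
blade ((575.8352661132812, -443.34698486328125), (73.47454071044922, 126.1961441040039), 36.857181549072266) z 0.0037380496990543 [[508.6000061035156, -414.8999938964844], [584.2999877929688, -515.9000244140625], [643.0999755859375, -471.79998779296875], [567.4000244140625, -370.79998779296875]]
griptop ((550.81591796875, -410.05853271484375), (17.619401931762695, 29.310401916503906), 36.78369903564453) 520 [ 0.55101052 -0.41005748  0.06338068]
yaw -53.142815 origin [ 550.34281158 -409.34132767] grip (550.81591796875, -410.05853271484375)
```

```bash
python3 -m handwheel '[0.004,-0.129,0,0,0,0,0,0,-0.25,0,0,0,0,0,-0.25,0,0,0,0,0,-0.25,0,0,0,0,0,-0.2,0,0,0]'
python3 -m handwheel '[0,0,-0.1,0,0,0,0,0,-0.1,0,0,0,0,0,0,0,0,0,0,0,0,0,0,0]'
python3 -m handwheel '[0,0,0,0,0,0,0,0,0,0,0,0,0,0,0,0,0,0,0,0,0,0,0,0,0,0,0,0,0,0]' 0 60
python3 -m handwheel '[0,0,0,0,0,0,0,0,0,0,0,0,0,0,0,0,0,0,0,0,0,0,0,0,0,0,0,0,0,0]'
```

```text
time: 3.23
eef_pos: [0.5508, -0.4055, 0.0743]
tcp_rot: [0.895, -0.446, -0.002, -0.001]
contact_force: [-0.6, 0.1, -0.8]
opening: 0.7
finger_force: 0.0
time: 3.57
eef_pos: [0.5521, -0.408, 0.0481]
tcp_rot: [0.895, -0.447, 0.0, 0.0]
contact_force: [-1.0, -0.4, 1.0]
opening: 0.7
finger_force: 0.0
time: 3.98
eef_pos: [0.5519, -0.4095, 0.0495]
tcp_rot: [0.895, -0.447, 0.001, 0.001]
contact_force: [-1.9, -0.8, 5.3]
opening: 0.18
finger_force: 58.6
time: 4.4
eef_pos: [0.5518, -0.4095, 0.0494]
tcp_rot: [0.894, -0.447, 0.001, 0.001]
contact_force: [-2.3, -0.4, 5.9]
opening: 0.178
finger_force: 58.7
```

```bash
python3 -m handwheel '[0,0,0.05,0,0,0,0,0,0.15,0,0,0,0,0,0.25,0,0,0,0,0,0.25,0,0,0,0,0,0.2,0,0,0]'
python3 -m handwheel '[0.018,0.021,0,0,0,0.077,0.018,0.021,0,0,0,0.077,0.018,0.021,0,0,0,0.077,0.018,0.021,0,0,0,0.077,0.018,0.021,0,0,0,0.077]' >/dev/null
python3 -m handwheel '[0.018,0.021,0,0,0,0.077,0.018,0.021,0,0,0,0.077,0.018,0.021,0,0,0,0.077,0.018,0.021,0,0,0,0.077,0.018,0.021,0,0,0,0.077]' >/dev/null
python3 -m handwheel '[0.018,0.021,0,0,0,0.077,0.018,0.021,0,0,0,0.077,0.018,0.021,0,0,0,0.077,0.018,0.021,0,0,0,0.077,0.018,0.021,0,0,0,0.077]' >/dev/null
python3 -m handwheel '[0.018,0.021,0,0,0,0.077,0.018,0.021,0,0,0,0.077,0.018,0.021,0,0,0,0.077,0.018,0.021,0,0,0,0.077,0.018,0.021,0,0,0,0.077]' >/dev/null
python3 -m handwheel '[0,0,0,0,0,0.05,0,0,0,0,0,0,0,0,0,0,0,0,0,0,0,0,0,0]'
cat > w.py <<'E'
import sys
from h import *
from scipy.spatial.transform import Rotation as Ro
def st():
    s=ctrl.get_state();M=Ro.from_quat(s['tcp_rot']).as_matrix();print(s['time'],'tcp',(s['eef_pos']*1000).round(1),'yaw',np.degrees(np.arctan2(M[1,0],M[0,0])).round(2),'tilt',np.degrees(M[:2,2]).round(2),'f',np.round(s['contact_force'],1));return s
if __name__=='__main__':
    n=sys.argv[1];st();c,p,d=shot(sys.argv[2] if len(sys.argv)>2 else 'wrist');np.savez(n+'.npz',p=p,d=d,**c);cv2.imwrite(f'pics/{n}.png',p)
def load(n):
    z=np.load(n+'.npz');c={k:z[k] for k in('R','t','distortion')};c.update({k:float(z[k]) for k in('fovy','cx','cy')});return c,z['p'],z['d']
E
python3 w.py w2
```

```text
time: 4.82
eef_pos: [0.5517, -0.408, 0.1846]
tcp_rot: [0.895, -0.447, 0.001, -0.0]
contact_force: [0.8, -1.0, -0.1]
opening: 0.179
finger_force: 58.8
time: 6.82
eef_pos: [0.6052, -0.345, 0.1819]
tcp_rot: [0.708, 0.706, 0.0, -0.0]
contact_force: [0.4, 0.9, -0.4]
opening: 0.182
finger_force: 58.7
6.8167 tcp [ 605.2 -345.   181.9] yaw 89.89 tilt [-0.03  0.04] f [ 0.4  0.9 -0.4]
```

View pics/w2.png

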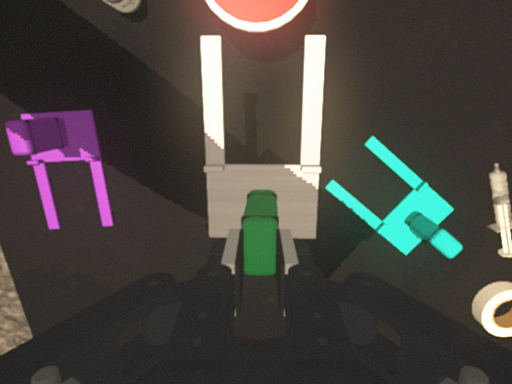

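The lifter is held straight: prong tips at (211,37) and (316,37), dish rim at the top centre (257,30). Measuring both.

Run:
```python
from w import *
from scipy.optimize import least_squares
c,p,d=load('w2');P=cloud(c,d);H,S,V=cv2.split(cv2.cvtColor(p,cv2.COLOR_BGR2HSV))
b=np.zeros(S.shape,bool);b[25:225,198:330]=1
m=b&(V>110)&(S<70)&(P[...,2]>.11)&(P[...,2]<.16);q=P[m]*1000
for nm,s in(('tipL',(q[:,0]<605)&(q[:,1]>-300)),('tipR',(q[:,0]>605)&(q[:,1]>-300))):
    a=q[s];print(nm,'x',np.percentile(a[:,0],[2,50,98]).round(1),'y',np.percentile(a[:,1],[2,98]).round(1),'z',np.median(a[a[:,1]>-265][:,2]).round(1),np.median(a[a[:,1]<-285][:,2]).round(1))
    pf=np.polyfit(a[:,1],a[:,0],1);print(' dir deg',90-np.degrees(np.arctan(pf[0])))
# dish red rim
for h,mm in((65,(S>120)&((H<8)|(H>172))&(np.arange(384)[:,None]<34)),(75,None)):
    if mm is None: mm=(P[...,2]>.06)&(P[...,2]<.085)&(np.arange(384)[:,None]<34)
    else: print('red z',np.median(P[mm][:,2]))
    k=mm.astype(np.uint8);pts=[]
    for u in range(215,300,3):
        v=np.nonzero(k[:,u])[0]
        if len(v):pts.append((u,v.max()+.5))
    w=onplane(c,pts,h/1000)[:,:2]*1000
    for R in((None,) if h==65 else (45,)):
        f=(lambda x:np.hypot(*(w-x[:2]).T)-(x[2] if R is None else R))
        r=least_squares(f,[603,-180,42],loss='soft_l1');print(h,r.x.round(1),'rms',np.sqrt((f(r.x)**2).mean()).round(2))
```

```text
tipL x [571.3 577.2 582.9] y [-298.7 -240.7] z 135.3 135.6
 dir deg 90.01235016651161
tipR x [631.  636.6 642.5] y [-298.6 -240.9] z 137.0 137.3
 dir deg 89.75995648488126
red z 0.07415636396060893
65 [ 615.7 -172.7   52.4] rms 3.33
75 [ 603.1 -181.    42. ] rms 0.34
```

```bash
python3 -m handwheel '[-0.025,0,-0.1,0,0,0,0,0,-0.15,0,0,0,0,0,-0.15,0,0,0,0,0,-0.1,0,0,0,0,0,-0.05,0,0,0]'
python3 -m handwheel '[0,0,0,0,0,0,0,0,0,0,0,0]'
python3 w.py w3
python3 - <<'E'
from w import *
c,p,d=load('w3');P=cloud(c,d)*1000;H,S,V=cv2.split(cv2.cvtColor(p,cv2.COLOR_BGR2HSV))
b=np.zeros(S.shape,bool);b[:225,190:340]=1
q=P[b&(V>110)&(S<70)&(abs(P[...,2]-54)<9)&(P[...,1]<-200)]
for s in((q[:,0]<603)&(q[:,1]>-300),(q[:,0]>603)&(q[:,1]>-300)):
    a=q[s];print('x',np.percentile(a[:,0],[2,50,98]).round(1),'ymax',np.percentile(a[:,1],98).round(1),'z',np.median(a[a[:,1]>-265][:,2]).round(1))
E
```

```text
time: 7.28
eef_pos: [0.6002, -0.3442, 0.0964]
tcp_rot: [0.707, 0.707, -0.0, -0.003]
contact_force: [-0.4, -0.0, -0.8]
opening: 0.175
finger_force: 58.7
time: 7.45
eef_pos: [0.6019, -0.3454, 0.1]
tcp_rot: [0.707, 0.707, 0.0, 0.0]
contact_force: [1.1, -0.1, -1.5]
opening: 0.179
finger_force: 58.7
7.45 tcp [ 601.9 -345.4  100. ] yaw 89.97 tilt [ 0.01 -0.  ] f [ 1.1 -0.1 -1.5]
x [567.9 573.9 579.5] ymax -241.1 z 53.3
x [627.6 633.3 639.1] ymax -241.3 z 55.0
```

```bash
python3 -m handwheel '[0,0.07,0,0,0,0,0,0.1,0,0,0,0,0,0.1,0,0,0,0,0,0.1,0,0,0,0,0,0.08,0,0,0,0]'
python3 -m handwheel '[0,0.06,0,0,0,0,0,0.04,0,0,0,0,0,0.017,0,0,0,0,0,0,0,0,0,0,0,0,0,0,0,0]'
python3 w.py s4 side; python3 w.py w4
python3 - <<'E'
import cv2;a=cv2.imread('pics/s4.png')[150:230,200:310];b=cv2.imread('pics/w4.png')
cv2.imwrite('pics/c4.png',cv2.resize(cv2.hconcat([cv2.resize(a,(400,290)),cv2.resize(b,(387,290))]),None,fx=1,fy=1))
E
```

```text
time: 7.92
eef_pos: [0.6018, -0.275, 0.1002]
tcp_rot: [0.707, 0.708, 0.0, -0.0]
contact_force: [0.3, 0.0, -1.1]
opening: 0.177
finger_force: 58.7
time: 8.33
eef_pos: [0.6018, -0.2605, 0.0999]
tcp_rot: [0.707, 0.707, -0.0, 0.0]
contact_force: [-0.6, 0.5, -1.8]
opening: 0.176
finger_force: 58.7
8.3333 tcp [ 601.8 -260.5   99.9] yaw 89.99 tilt [ 0.01 -0.03] f [-0.6  0.5 -1.8]
8.3833 tcp [ 601.7 -260.8   99.9] yaw 89.97 tilt [ 0.01 -0.02] f [ 0.5 -0.1 -1. ]
```

View pics/c4.png

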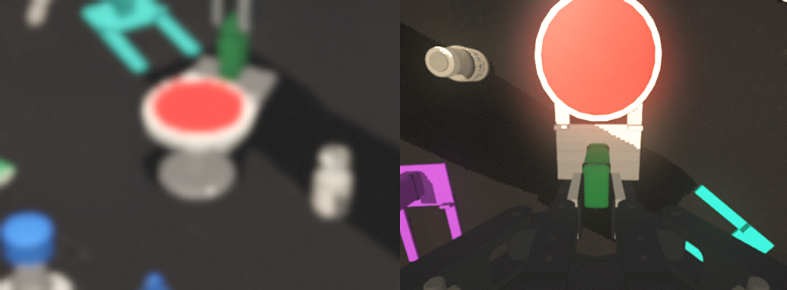

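```bash
python3 -m handwheel '[0,0,0.01,0,0,0,0,0,0.01,0,0,0,0,0,0.01,0,0,0,0,0,0.01,0,0,0,0,0,0.01,0,0,0]' >/dev/null
python3 -m handwheel '[0,0,0.01,0,0,0,0,0,0.015,0,0,0,0,0,0.02,0,0,0,0,0,0.03,0,0,0,0,0,0.03,0,0,0]'
python3 -m handwheel '[0,0,0.04,0,0,0,0,0,0.05,0,0,0,0,0,0.05,0,0,0,0,0,0.04,0,0,0,0,0,0.03,0,0,0]' >/dev/null
python3 -m handwheel '[0,0,0.02,0,0,0,0,0,0.01,0,0,0,0,0,0,0,0,0,0,0,0,0,0,0]'
cat > rel.py <<'E'
import sys
from w import *
from scipy.optimize import least_squares
def rim(c,m,h,guess):
    k=m.astype(np.uint8);cs,_=cv2.findContours(k,cv2.RETR_EXTERNAL,cv2.CHAIN_APPROX_NONE);q=max(cs,key=cv2.contourArea).reshape(-1,2)
    q=q[q[:,1]>2];w=onplane(c,q,h)[:,:2]*1000
    f=lambda x:np.hypot(*(w-x[:2]).T)-x[2]
    r=least_squares(f,guess,loss='soft_l1',f_scale=.5);print('rim',r.x.round(1),'med',np.median(abs(f(r.x))).round(2));return r.x
if __name__=='__main__':
    n=sys.argv[1];s=st();T=s['eef_pos']*1000
    c,p,d=shot('wrist');np.savez(n+'.npz',p=p,d=d,**c);cv2.imwrite(f'pics/{n}.png',p)
    H,S,V=cv2.split(cv2.cvtColor(p,cv2.COLOR_BGR2HSV));P=cloud(c,d)*1000
    red=(S>90)&((H<10)|(H>170))&(V>100);zt=np.median(P[red][:,2]);print('dish top z',zt.round(1))
    r=rim(c,red,(zt-10+3)/1000,[T[0]+1.5,T[1]+79,40]);print('dish-TCP',(r[:2]-T[:2]).round(1))
E
python3 rel.py w5
```

```text
time: 9.27
eef_pos: [0.6016, -0.2601, 0.1234]
tcp_rot: [0.707, 0.707, -0.0, -0.0]
contact_force: [-0.6, -0.2, -1.9]
opening: 0.178
finger_force: 58.6
time: 10.02
eef_pos: [0.6015, -0.2601, 0.1588]
tcp_rot: [0.707, 0.707, -0.0, -0.0]
contact_force: [0.5, -0.4, -1.5]
opening: 0.181
finger_force: 58.6
10.0167 tcp [ 601.5 -260.1  158.8] yaw 89.99 tilt [-0.03  0.02] f [ 0.5 -0.4 -1.5]
dish top z 126.5
rim [ 602.7 -179.    41. ] med 0.14
dish-TCP [ 1.1 81.1]
```

Dish is borne on the lifter at 109 mm or more. Next I carry it forward but left of the dome line, so the wrist camera can see the dome beside the dish.

```bash
python3 -m handwheel '[0,0.02,0,0,0,0,-0.01,0.05,0,0,0,0,-0.01,0.07,0,0,0,0,-0.01,0.08,0,0,0,0,-0.01,0.08,0,0,0,0]' >/dev/null
python3 -m handwheel '[-0.01,0.08,0,0,0,0,-0.01,0.08,0,0,0,0,-0.01,0.08,0,0,0,0,-0.01,0.08,0,0,0,0,-0.01,0.08,0,0,0,0]' >/dev/null
python3 -m handwheel '[-0.01,0.08,0,0,0,0,-0.01,0.08,0,0,0,0,-0.01,0.07,0,0,0,0,-0.01,0.06,0,0,0,0,-0.01,0.05,0,0,0,0]' >/dev/null
python3 -m handwheel '[-0.003,0.04,0,0,0,0,0,0.03,0,0,0,0,0,0.02,0,0,0,0,0,0,0,0,0,0,0,0,0,0,0,0]'
python3 rel.py w6
```

```text
time: 11.73
eef_pos: [0.5804, -0.0909, 0.1591]
tcp_rot: [0.707, 0.707, -0.0, 0.0]
contact_force: [-0.4, 0.1, -2.4]
opening: 0.18
finger_force: 58.6
11.7333 tcp [580.4 -90.9 159.1] yaw 89.99 tilt [ 0.01 -0.02] f [-0.4  0.1 -2.4]
dish top z 127.0
rim [581.5  -9.8  41. ] med 0.15
dish-TCP [ 1.1 81.1]
```

View pics/w6.png

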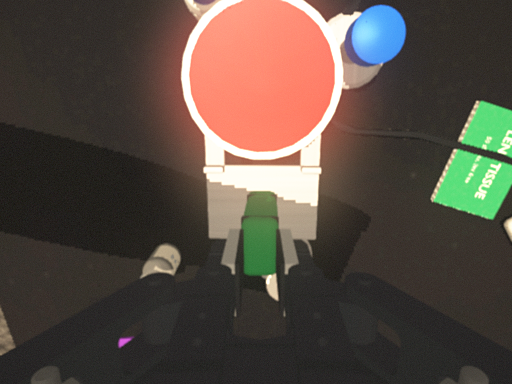

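The dome is fully visible at (379,35), beside the dish at (262,78). Fitting both.

```bash
cat > dome.py <<'E'
from rel import *
c,p,d=load('w6');H,S,V=cv2.split(cv2.cvtColor(p,cv2.COLOR_BGR2HSV));P=cloud(c,d)*1000
k=(S>120)&(H>95)&(H<125)&(V>60);k[:,:330]=0;k[90:]=0
q=P[k];print(k.sum(),'z pct',np.percentile(q[:,2],[5,50,95]).round(1))
cap=q[q[:,2]>75.5];b=(cap.max(0)+cap.min(0))/2
print('cap mean',cap.mean(0).round(1),'circle',np.round(cv2.minEnclosingCircle(cap[:,:2].astype(np.float32))[0],1))
A=np.c_[cap,np.ones(len(cap))]  # sphere: fixed R
r=least_squares(lambda x:np.linalg.norm(cap-x,axis=1)-50,[661,21,30],loss='soft_l1',f_scale=.5).x;print('sphere ctr',r.round(1),'top',r[2]+50)
# dish outer rim via cloud and via outline
m=(abs(P[...,2]-127)<4)&(abs(P[...,0]-581)<60)&(abs(P[...,1]+10)<60);print('dish cloud',cv2.minEnclosingCircle(P[m][:,:2].astype(np.float32)))
rim(c,m,.127,[581,-10,45])
# lifter prong tips/lugs: bright blade parts
E
python3 dome.py
python3 - <<'E'
from w import *
c,p,d=shot('top');np.savez('t7.npz',p=p,d=d,**c)
H,S,V=cv2.split(cv2.cvtColor(p,cv2.COLOR_BGR2HSV));P=cloud(c,d)*1000
k=(S>120)&(H>95)&(H<125)&(V>60);k[:160]=0;k[190:]=0;k[:,:200]=0;k[:,232:]=0;q=P[k];q=q[q[:,2]>75]
print('top dome',len(q),q.mean(0).round(1))
r=(S>150)&((H<8)|(H>172))&(P[...,2]>.1*1000);print('top dish',P[r].mean(0).round(1),r.sum())
E
```

```text
2350 z pct [74.5 78.  80. ]
cap mean [660.6  21.2  78.5] circle [628.1   3.6]
sphere ctr [660.2  21.6  29.7] top 79.71271375240714
dish cloud ((586.7772216796875, -17.96176528930664), 53.86418151855469)
rim [581.6 -10.6  43.9] med 0.13
top dome 72 [655.   19.8  97. ]
top dish [ 788.1 -369.9  184. ] 211
```

```bash
python3 -m handwheel '[0.02,0.01,0,0,0,0,0.04,0.02,0,0,0,0,0.06,0.025,0,0,0,0,0.07,0.025,0,0,0,0,0.07,0.025,0,0,0,0]' >/dev/null
python3 -m handwheel '[0.07,0.025,0,0,0,0,0.06,0.025,0,0,0,0,0.05,0.02,0,0,0,0,0.04,0.02,0,0,0,0,0.025,0.01,0,0,0,0]' >/dev/null
python3 -m handwheel '[0.015,0.006,0,0,0,0,0.005,0,0,0,0,0,0,0,0,0,0,0,0,0,-0.04,0,0,0,0,0,-0.04,0,0,0]' >/dev/null
python3 -m handwheel '[0,0,-0.03,0,0,0,0,0,-0.02,0,0,0,0,0,-0.01,0,0,0,0,0,0,0,0,0,0,0,0,0,0,0]'
python3 rel.py w8
```

```text
time: 13.5
eef_pos: [0.659, -0.0591, 0.138]
tcp_rot: [0.707, 0.707, -0.0, -0.0]
contact_force: [-0.2, -0.7, -2.4]
opening: 0.181
finger_force: 58.7
13.5 tcp [659.  -59.1 138. ] yaw 89.99 tilt [-0.01  0.  ] f [-0.2 -0.7 -2.4]
dish top z 106.2
rim [660.1  22.   41.2] med 0.13
dish-TCP [ 1.1 81.1]
```

```bash
python3 -m handwheel '[0,0,-0.01,0,0,0,0,0,-0.01,0,0,0,0,0,-0.008,0,0,0,0,0,-0.006,0,0,0,0,0,-0.006,0,0,0]' >/dev/null
python3 -m handwheel '[0,0,-0.005,0,0,0,0,0,-0.005,0,0,0,0,0,-0.005,0,0,0,0,0,-0.005,0,0,0,0,0,-0.005,0,0,0]' |grep force
python3 -m handwheel '[0,0,-0.005,0,0,0,0,0,-0.005,0,0,0,0,0,-0.005,0,0,0,0,0,-0.005,0,0,0,0,0,-0.005,0,0,0]' |grep force
python3 -m handwheel '[0,0,-0.005,0,0,0,0,0,-0.005,0,0,0,0,0,-0.005,0,0,0,0,0,-0.005,0,0,0,0,0,-0.005,0,0,0]' |grep force
python3 -m handwheel '[0,0,-0.008,0,0,0,0,0,-0.008,0,0,0,0,0,-0.008,0,0,0,0,0,-0.008,0,0,0,0,0,0,0,0,0]'
python3 rel.py w9; python3 w.py s9 side
python3 - <<'E'
import cv2;a=cv2.imread('pics/s9.png')[170:270,150:300];b=cv2.imread('pics/w9.png')
cv2.imwrite('pics/c9.png',cv2.hconcat([cv2.resize(a,(435,290)),cv2.resize(b,(360,290))]))
E
```

```text
contact_force: [-0.5, -0.9, -1.5]
finger_force: 58.7
contact_force: [0.0, -0.1, -0.7]
finger_force: 58.8
contact_force: [-0.2, -0.6, -1.3]
finger_force: 58.8
time: 15.63
eef_pos: [0.6588, -0.059, 0.1156]
tcp_rot: [0.707, 0.707, -0.0, -0.0]
contact_force: [0.1, 0.8, -1.7]
opening: 0.177
finger_force: 58.8
15.6333 tcp [658.8 -59.  115.6] yaw 89.99 tilt [-0.04  0.01] f [ 0.1  0.8 -1.7]
dish top z 94.2
rim [660.3  22.3  41.2] med 0.14
dish-TCP [ 1.5 81.3]
15.6833 tcp [658.8 -59.  115.7] yaw 90.0 tilt [-0.03  0.01] f [-0.1 -0.2 -3. ]
```

View pics/c9.png

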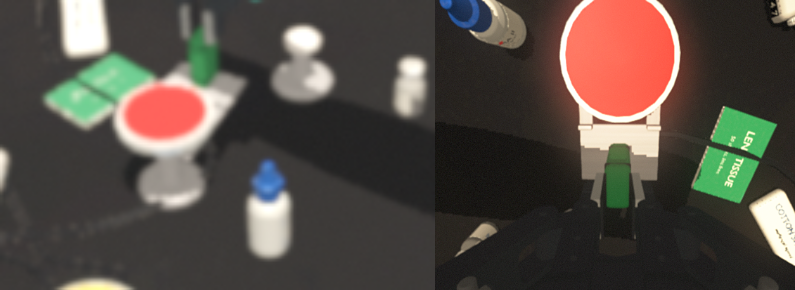

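```bash
cat > tilt.py <<'E'
import sys
from w import *
c,p,d=load(sys.argv[1]);H,S,V=cv2.split(cv2.cvtColor(p,cv2.COLOR_BGR2HSV));P=cloud(c,d)*1000
q=P[cv2.erode(((S>90)&((H<10)|(H>170))&(V>100)&(P[...,2]>70)&(P[...,2]<110)).astype(np.uint8),np.ones((5,5)))>0]
f=np.linalg.lstsq(np.c_[q[:,:2]-q[:,:2].mean(0),np.ones(len(q))],q[:,2],rcond=None)[0];print('slope rad',f[:2].round(3),'ctr',q.mean(0).round(1))
E
python3 tilt.py w8; python3 tilt.py w9
python3 -m handwheel '[0,0,-0.01,0,0,0,0,0,-0.01,0,0,0,0,0,-0.007,0,0,0,0,0,0,0,0,0,0,0,0,0,0,0]' |grep -E "eef|contact"
python3 -m handwheel '[0,-0.01,0,0,0,0,0,-0.02,0,0,0,0,0,-0.03,0,0,0,0,0,-0.04,0,0,0,0,0,-0.05,0,0,0,0]' |grep -E "eef|contact"
python3 -m handwheel '[0,-0.07,0,0,0,0,0,-0.08,0,0,0,0,0,-0.08,0,0,0,0,0,-0.08,0,0,0,0,0,-0.08,0,0,0,0]' |grep -E "eef|contact"
python3 -m handwheel '[0,-0.08,0,0,0,0,0,-0.08,0,0,0,0,0,-0.08,0,0,0,0,0,-0.05,0,0,0,0,0,0,0,0,0,0]' |grep -E "eef|contact"
python3 w.py w10; python3 tilt.py w10
```

```text
slope rad [ 0.029 -0.018] ctr [659.9  23.4 106.3]
slope rad [-0.    -0.038] ctr [660.2  23.4  94.3]
eef_pos: [0.6589, -0.059, 0.1118]
contact_force: [0.8, 0.1, -1.2]
eef_pos: [0.659, -0.082, 0.1121]
contact_force: [0.4, 1.1, -1.1]
eef_pos: [0.6589, -0.1418, 0.112]
contact_force: [0.6, -0.2, -1.5]
eef_pos: [0.659, -0.1856, 0.112]
contact_force: [1.3, 1.4, -1.5]
17.4 tcp [ 659.  -185.6  112. ] yaw 89.89 tilt [ 0.02 -0.03] f [ 1.3  1.4 -1.5]
slope rad [0. 0.] ctr [nan nan nan]tilt.py:5: RuntimeWarning: Mean of empty slice.
  f=np.linalg.lstsq(np.c_[q[:,:2]-q[:,:2].mean(0),np.ones(len(q))],q[:,2],rcond=None)[0];print('slope rad',f[:2].round(3),'ctr',q.mean(0).round(1))
  ret = um.true_divide(
```

```bash
python3 -m handwheel '[0,0,0.1,0,0,0,0,0,0.15,0,0,0,0,-0.1,0.1,0,0,0,-0.05,-0.15,0,0,0,0,-0.1,-0.18,0,0,0,0]' |grep -E "eef|contact"
python3 -m handwheel '[-0.1,-0.2,0,0,0,0,-0.1,-0.2,0,0,0,0,-0.1,-0.2,0,0,0,0,-0.1,-0.2,0,0,0,0,-0.1,-0.17,0,0,0,0]' |grep -E "eef|contact"
python3 -m handwheel '[-0.05,-0.09,-0.1,0,0,0,0,0,-0.2,0,0,0,0,0,-0.2,0,0,0,0,0,-0.1,0,0,0,0,0,0,0,0,0]'
python3 - <<'E'
from w import *
c,p,d=shot('side');np.savez('s11.npz',p=p,d=d,**c)
E
python3 tilt.py s11
```

```text
eef_pos: [0.639, -0.2471, 0.1685]
contact_force: [-0.7, -0.2, -1.0]
eef_pos: [0.5612, -0.3947, 0.1661]
contact_force: [0.5, -0.7, -1.0]
time: 18.7
eef_pos: [0.5516, -0.4033, 0.0684]
tcp_rot: [0.707, 0.707, 0.0, -0.005]
contact_force: [-0.5, 0.3, -2.1]
opening: 0.179
finger_force: 58.8
slope rad [ 0.008 -0.025] ctr [659.1  23.2  94.8]
```

```bash
python3 -m handwheel '[0,0,0,0,0,0,0,0,0,0,0,0,0,0,-0.05,0,0,0,0,0,-0.05,0,0,0,0,0,0,0,0,0]' |grep -E "eef|contact"
python3 -m handwheel '[0,0,-0.02,0,0,0,0,0,-0.015,0,0,0,0,0,-0.01,0,0,0,0,0,0,0,0,0,0,0,0,0,0,0]'|grep -E "eef|contact"
```

```text
eef_pos: [0.5534, -0.4063, 0.0581]
contact_force: [-0.5, 0.9, -2.8]
eef_pos: [0.5539, -0.4071, 0.0526]
contact_force: [-1.9, 0.6, -1.0]
```

```bash
python3 -m handwheel '[0,0,-0.007,0,0,0,0,0,-0.007,0,0,0,0,0,-0.005,0,0,0,0,0,0,0,0,0,0,0,0,0,0,0]'|grep -E "eef|contact"
python3 -m handwheel '[0,0,-0.005,0,0,0,0,0,0,0,0,0,0,0,0,0,0,0]'|grep -E "eef|contact"
```

```text
eef_pos: [0.554, -0.4071, 0.05]
contact_force: [0.9, 0.4, -0.7]
eef_pos: [0.5543, -0.4072, 0.0496]
contact_force: [0.7, 0.6, 1.4]
```

Table contact made. I release and rise.

```bash
python3 -m handwheel '[0,0,0,0,0,0,0,0,0,0,0,0,0,0,0,0,0,0,0,0,0,0,0,0,0,0,0,0,0,0]' 0.7
python3 -m handwheel '[0,0,0.03,0,0,0,0,0,0.1,0,0,0,0,0,0.2,0,0,0,0,0,0.25,0,0,0,0,0,0.25,0,0,0]' |grep -E "eef|contact"
python3 -m handwheel '[0,0,0,0,0,0,0,0,0,0,0,0,0,0,0,0,0,0]' |grep -E "eef|contact"
python3 - <<'E'
from w import *
a=[]
for n in('side','top'):
    c,p,d=shot(n);np.savez(n[0]+'12.npz',p=p,d=d,**c);a.append(p)
cv2.imwrite('pics/end.png',cv2.hconcat([cv2.resize(a[0][100:360,140:380],(395,428)),cv2.resize(a[1][130:270,120:380],(395,213)).repeat(1,0) if 0 else cv2.copyMakeBorder(cv2.resize(a[1][130:270,120:380],(395,213)),0,215,0,0,cv2.BORDER_CONSTANT)]))
E
python3 tilt.py s12
python3 - <<'E'
from w import *
c,p,d=load('t12') if 0 else (lambda z:(dict(R=z['R'],t=z['t'],distortion=z['distortion'],fovy=float(z['fovy']),cx=float(z['cx']),cy=float(z['cy'])),z['p'],z['d']))(np.load('t12.npz'))
H,S,V=cv2.split(cv2.cvtColor(p,cv2.COLOR_BGR2HSV))
r=(S>150)&((H<8)|(H>172));r[:,300:]=0;r[:,190:195]=0;r[:140]=0;r[240:]=0
v,u=np.nonzero(r);print(onplane(c,[u.mean(),v.mean()],.087))
E
```

```text
time: 20.67
eef_pos: [0.554, -0.4071, 0.0491]
tcp_rot: [0.707, 0.707, -0.0, -0.0]
contact_force: [-0.7, 0.0, -0.1]
opening: 0.706
finger_force: 0.0
eef_pos: [0.5536, -0.4067, 0.1754]
contact_force: [0.3, -0.5, 0.2]
eef_pos: [0.5541, -0.4071, 0.1749]
contact_force: [-0.6, 0.9, -0.6]
slope rad [ 0.015 -0.025] ctr [660.2  20.6  94.9]
[[0.65950203 0.08404625 0.087     ]]
```

View pics/end.png

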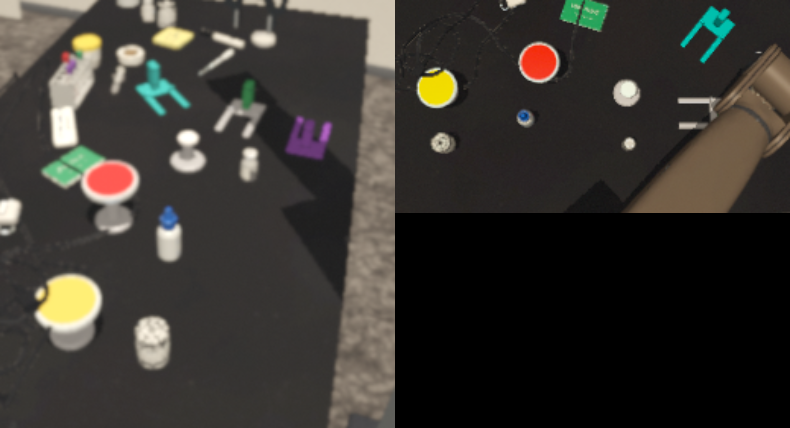

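The red dish sits level on the dome (slope under 0.03 rad, within about 1 mm of centre). The lifter is flat and released, and the other things are in place. Handing in.

```bash
python3 -c "
from plant import ctrl
print(ctrl.sign_off())"
```

```text
the job is handed in; nothing more can be done
None
```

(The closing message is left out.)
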